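# Hang the slide basket in the draining stand and lock it in

## Task

Slide the keeper on top of the draining stand fully open to its stop, away from the hook. Then hang the deeper of the two steel slide baskets on the stand's hook by its wire handle, let go so that it hangs freely and upright, and slide the keeper fully back to its stop in front of the hook. Leave the shallow basket, the tin and the beaker where they stand.

Things in the scene. Friction and masses are not known exactly. Their poses are not given: they have to be found in the camera images.
- stand: fixed white draining stand, 250 mm wide. Origin on the worktop below the middle of the back panel's front face; -x is its front. Panel 12 mm thick, 266 high. A hood plate (z 259 to 267) overhangs the front to x -38: bring things to the hook from the front with the tool tilted 30 to 50 deg (fingers down and towards +x). Drip tray x -130 to +20, rim 22 high. Stops on hood 12 high
- hook (a point): where the centre of the 8 mm handle wire lies when hung in the hook: stand frame x -50, y -55, z 159 mm; axes as the stand's. The hook is a 10 mm round bar along the stand's -x with its valley here (bar axis 9 mm below) and an upturned tip 22 mm in front, ending at z 179: a wire passes over it with its centre at least 24 mm above this point; the hood is 100 mm above it
- keeper (a joint): position (m) of the keeper slide on the hood: 0 = closed stop, its tongue hangs before the hook's mouth and bars it; 0.110 = open stop, 110 mm towards the stand's +y, the mouth is free. About 1.5 N of friction plus slight damping (4 N s/m), no spring; it stays where it is left.
- keeper_grip (a point): centre of the keeper's upright black grip on the hood (moves with it; axes as the stand's): 32 mm (x) by 20 (y) by 40 high; top 20 mm above this point, carriage plate 46 mm wide (y) 19 mm below it, hood 28 mm below it. The keeper's steel tongue, 18 mm wide, hangs 68 mm in front of this point, down to 144 mm below it
- deep_basket: the deeper steel slide basket: open box 70 mm (x) by 92 (y) by 50 high, five glass slides in it, about 0.25 kg. Origin: centre of the underside, z up. A rigid arch of 8 mm round wire spans it along y, 105 mm over all; its level top runs y -34 to +34 mm, axis 120 mm above the origin, with a black flat grip on its middle
- deep_basket_wire (a point): middle of the axis of the deep basket's handle wire, 120 mm above its underside; hangs on the hook here. Below it the arch is open down to the rim (70 mm). Axes as the basket's.
- deep_basket_grip (a point): where to take the deep basket's black grip, 34 mm above the wire's axis. The grip is a flat upright block 38 mm (x) by 14 mm thick (y) by 45 mm high, from 6 mm to 51 mm above the wire's axis, with a 30 mm wide (y) foot up to 12 mm above the wire's axis. Fingers close on it along the basket's y.
- shallow_basket: bystander: empty steel basket of the same plan, wire handle and grip but only 20 mm deep (wire axis 90 mm above its underside, grip top 141 mm). Origin: centre of the underside. Must stay.
- tin: bystander: round tin, 68 mm across, 25 mm high. Origin: centre of the underside. Must stay.
- glass_beaker: bystander: glass beaker, 58 mm across, 70 mm high. Origin: centre of the underside. Must stay.

How it is judged:
By the outcome, as a careful person would: the job done as asked, in the order asked, and still so for the second after the job is handed in, with the robot touching nothing.
It also fails if it takes over 59 s, if anything falls off the work surface, if the arm or the gripper's body presses on something with over 40 N, if the wrist force passes 120 N, or if a joint passes its speed limit or range.

## Robot

A 6-joint arm with a two-finger parallel gripper is mounted at the origin on a cart in front of the work surface, level with it; the furniture and walls round the work are solid. World frame = base frame: x ahead of the robot, y to its left, z up, the work surface at z = 0. Lengths are in m, angles in rad, forces in N, time in s.
With the tool pointing down it reaches from about 0.35 to 0.775 m from the base axis. Payload 7.3 kg.
Tool frame: the origin (TCP) lies midway between the tips of the shut fingers; the grasp point (between the pads) lies 19 mm behind it; z points along the fingers, y is the line along which they close (so a half turn about z gives the same grasp; the last joint's range is limited). The gripper opens to 92 mm and grips with 3 to 60 N. Pads are 19 mm wide; open, the fingers measure 130 mm over their backs; the gripper's body (75 mm by 190 mm) begins 47 mm behind the grasp point.
Start: joints at [-1.304, 0.342, 1.524, -0, 1.275, -0.146], TCP at [0.211, -0.481, 0.227] pointing down, gripper open.
Joint ranges: [-2.53, 2.53], [-0.77, 2.02], [0.04, 2.7], [-1, 4.14], [0.28, 2.66], [-3.11, 3.11]. Speed limits (rad/s): [2.57, 2.57, 3.14, 3.14, 3.14, 3.14].

## Interface

Orientations are given as [roll, pitch, yaw] about the fixed x, y, z axes, in that order (R = Rz(yaw) Ry(pitch) Rx(roll)).
In Python, from workcell import r, cams, workorder gives the robot as it stands (r), with the cameras (cams) and the job (workorder).
- The arm moves only by the shell command python3 steer.py 'ROWS' [OPENING] [FORCE]. ROWS is a JSON list of rows, 1 to 8 of them, each of 6 numbers: dx, dy, dz in m, then a rotation vector rx, ry, rz in rad; each row shifts and turns the commanded pose from where the row before left it, along the tool's axes as they then stand; what a row does not reach is not made up. A row lasts 1/12 s, in which the tool goes at most 0.0417 m and 0.125 rad, less where a joint would pass 70% of its speed; a pose out of reach is approached as far as the arm can. OPENING is the finger opening in m, set as the command begins (- or left out keeps the last). The fingers move at their own pace and stop on an object; FORCE is the grip in N (left out, the last holds). Time passes only in rows, so rows that do not move let the fingers close. It prints the time, the measured TCP pose, the force, the opening and the grip force at its end.
- r.get_obs(): the state, without advancing time (a new reading comes with each control period).
- cams.camera(name): name is "side" or "top" or "wrist"; returns (picture, depth): 420x560x3 uint8, red, green, blue; 420x560 float32, m along the optical axis (not along the pixel's ray), 0 where there is no reading.
- cams.get_calibration(name): a dict with "K" (3x3 intrinsics, pixels), "rvec" (rotation vector, rad) and "tvec" (3), from world to camera coordinates, as OpenCV has them. Camera axes: x right, y down, z forward; pixel columns grow to the right and rows downward; lengths in m; the calibration is good to about 2 mm. The wrist camera is an equidistant fisheye: a pixel r from the principal point sees the ray r / f radians off the axis. A picture is of the moment at which its call begins: read the wrist's pose just before it. get_calibration takes no time and is no camera call; for the wrist camera it gives the pose at the moment of the call.
- workorder.hand_in(): hands the job in; it is judged then, once.
The state is a dict: "time": time; "joint_positions": joint angles; "joint_velocities": joint speeds; "joint_torque": joint torques, N m; "tcp_pos": TCP position; "eef_rot": TCP orientation; "wrist_force": force on the tool from outside, world axes, zero at the start; "ft_torque": the same for the moment, N m; "width": finger opening in m; "gripper_force": force on a finger pad.
Only numpy, scipy, OpenCV 4.12 (cv2) and the standard library are available. Lean on these libraries where they do the work, as an engineer would, in place of code of your own. Each camera call takes 0.05 s, during which the arm holds its last target. There are 200 camera calls.

## Working session

There is one attempt and no reset: what is moved stays moved. The work goes in short steps, Python scripts to look and compute and a shell command to move; the robot and the scene stay as the last step left them, time stands still between calls to the robot, and variables do not carry over. Pictures are saved under pics/ and viewed, at most 11 in all, crops included, and the job is handed in when it is done.

```bash
ls; mkdir -p pics
python3 - <<'E'
from workcell import r, cams, workorder
import cv2,numpy as np
for n in ("side","top"):
    p,d=cams.camera(n); cv2.imwrite(f"pics/{n}0.png",p[:,:,::-1]); np.save(f"{n}0.npy",d)
    c=cams.get_calibration(n); print(n,{k:np.round(v,3).tolist() for k,v in c.items()})
print(r.get_obs())
E
```

```text
pics
steer.py
workcell.py
side {'K': [[397.701, 0.0, 283.356], [0.0, 397.701, 213.679], [0.0, 0.0, 1.0]], 'rvec': [0.485, -2.643, 1.262], 'tvec': [0.502, 0.229, 1.32]}
top {'K': [[450.196, 0.0, 282.379], [0.0, 450.196, 210.64], [0.0, 0.0, 1.0]], 'rvec': [2.118, -2.148, 0.161], 'tvec': [0.066, 0.554, 1.377]}
{'time': 0.1, 'joint_positions': array([-1.30402320e+00,  3.42635956e-01,  1.52491038e+00,  8.04590443e-06,
        1.27538049e+00, -1.45975329e-01]), 'joint_velocities': array([-1.21486011e-03, -1.51595673e-03, -1.74738818e-03, -6.78088343e-04,
       -8.92121485e-04, -9.54103163e-06]), 'joint_torque': array([ 1.26097635e-03, -4.32002664e+01, -2.44694871e+01,  7.18628406e-02,
        5.25775237e-02, -5.05516550e-05]), 'tcp_pos': array([ 0.21053324, -0.48055332,  0.2261272 ]), 'eef_rot': array([-3.14027379e+00, -2.01677606e-04,  4.12745979e-01]), 'wrist_force': array([0.63017298, 0.44887176, 0.46417839]), 'ft_torque': array([-0.0245711 , -0.0125128 ,  0.04037981]), 'gripper_force': 0.0, 'width': 0.09190287212286032}
```

View pics/side0.png

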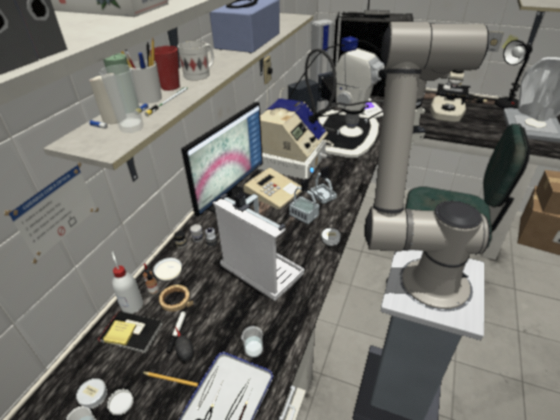

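View pics/top0.png

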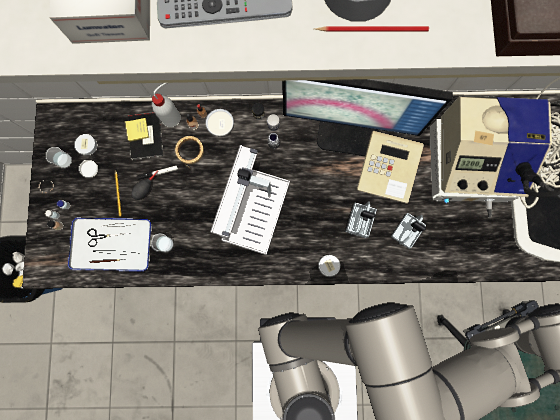

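Side view: the stand at (260,245) is seen from behind, with two baskets at (305,205) and (322,188). Top view: stand at (250,200), keeper at (250,180), baskets at (363,218) and (409,229), beaker at (162,243), tin at (330,265).

```bash
cat > h.py <<'E'
from workcell import r, cams, workorder
import cv2,numpy as np
from scipy.spatial.transform import Rotation as R
def cloud(n,d):
    c=cams.get_calibration(n);K=c["K"];M=R.from_rotvec(np.ravel(c["rvec"])).as_matrix()
    v,u=np.mgrid[:d.shape[0],:d.shape[1]]
    P=np.stack([(u-K[0,2])/K[0,0]*d,(v-K[1,2])/K[1,1]*d,d],-1)-np.ravel(c["tvec"])
    return P@M
def crop(src,dst,u0,v0,u1,v1,s):
    cv2.imwrite(dst,cv2.resize(cv2.imread(src)[v0:v1,u0:u1],None,fx=s,fy=s,interpolation=cv2.INTER_CUBIC))
E
python3 - <<'E'
from h import *
crop("pics/top0.png","pics/top0c.png",205,135,435,280,3.45)
P=cloud("top",np.load("top0.npy"));np.save("top0P.npy",P)
sub=lambda m:np.round(np.c_[P[m][:,:3],np.argwhere(m)[:,::-1]],3)
v,u=np.mgrid[:420,:560]
# hood-level & tall stuff within stand window; basket windows
st=(u>205)&(u<295)&(v>140)&(v<258)
import collections
z=P[...,2]; print(np.histogram(z[st],np.arange(-.01,.34,.01)))
for nm,w in (("b1",(u>340)&(u<382)&(v>198)&(v<242)),("b2",(u>388)&(u<428)&(v>206)&(v<252))):
    print(nm,np.histogram(z[w],np.arange(-.01,.2,.01))[0])
E
```

```text
(array([4043, 3962,  191,  138,   17,    6,    7,    4,    1,    1,    2,
          1,    0,    2,    1,    2,   28,   11,    5,    3,    3,    3,
          4,    3,    4,    3,   13, 1332,  433,   16,   11,   29,   75,
          0]), array([-0.01,  0.  ,  0.01,  0.02,  0.03,  0.04,  0.05,  0.06,  0.07,
        0.08,  0.09,  0.1 ,  0.11,  0.12,  0.13,  0.14,  0.15,  0.16,
        0.17,  0.18,  0.19,  0.2 ,  0.21,  0.22,  0.23,  0.24,  0.25,
        0.26,  0.27,  0.28,  0.29,  0.3 ,  0.31,  0.32,  0.33]))
b1 [741 505  30  39  71 120  67   3   4   7   5   8  19  35  16   9  11  48
  15   0]
b2 [825 605 101  26   7   3   4   7   9  13  40  21   8  14  48  15   0   0
   0   0]
```

View pics/top0c.png

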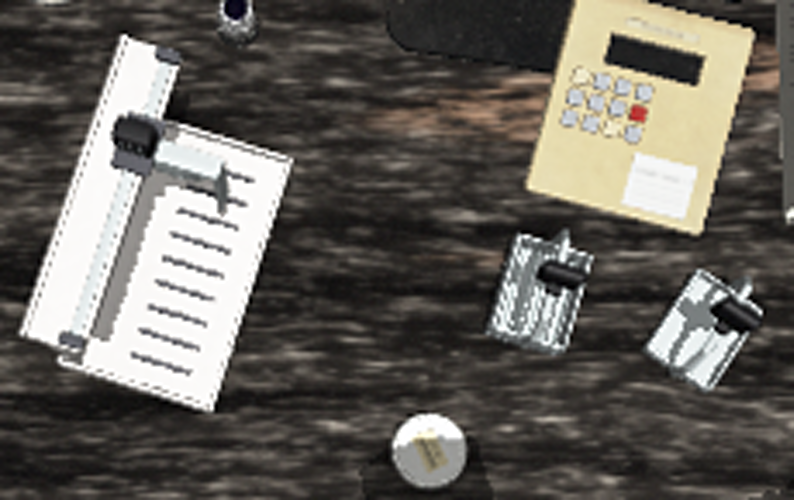

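Crop: the deep basket (glass slides) is at crop (540,290), grip (562,275); the shallow one is at (705,325). The keeper grip is at (135,135) in the closed end; the stand faces image-right (about world −y), and open is image-down. Next I fit the poses.

Run:
```python
from h import *
P=np.load("top0P.npy");z=P[...,2];v,u=np.mgrid[:420,:560]
def rect(m,l):
    q=P[m]; c,s,a=cv2.minAreaRect((q[:,:2]*1000).astype(np.float32)); print(l,len(q),np.round(c,1),np.round(s,1),round(a,1),"z",np.round(np.percentile(q[:,2],[5,50,95]),4),"mean",np.round(q[:,:2].mean(0),4))
    return cv2.boxPoints((c,s,a))
st=(u>205)&(u<295)&(v>140)&(v<258)
print(rect(st&(z>.255)&(z<.285),"hood"))
rect(st&(z>.300),"kgrip")
print(rect(st&(z>.010)&(z<.030),"trayrim"))
print(rect(st&(z>.001)&(z<.030),"tray"))
rect(st&(z>.14)&(z<.24),"hook/tongue")
w=(u>340)&(u<382)&(v>198)&(v<242)
rect(w&(z>.155),"grip");print(rect(w&(z>.035)&(z<.056),"rim"));print(rect(w&(z>.02)&(z<.056),"body")); rect(w&(z>.105)&(z<.13),"wire")
w=(u>388)&(u<428)&(v>206)&(v<252)
rect(w&(z>.125),"sgrip");print(rect(w&(z>.008)&(z<.03),"sbody"))
```

```text
hood 1786 [567.6 157. ] [108.7 250.6] 71.0 z [0.262  0.267  0.2758] mean [0.5737 0.1804]
[[431.4738  146.32814]
 [668.4264   64.89833]
 [703.75854 167.71126]
 [466.8059  249.14107]]
kgrip 140 [481.   96.2] [321.8  33.1] 24.2 z [0.3047 0.3132 1.4487] mean [0.5386 0.1271]
trayrim 329 [614.7 119.2] [149. 368.] 69.3 z [0.0107 0.0191 0.0256] mean [0.5726 0.1166]
[[416.29385  114.403694]
 [760.6267   -15.40551 ]
 [813.1891   124.02178 ]
 [468.8562   253.831   ]]
tray 3477 [605.7 166.7] [293.4 386.7] 89.1 z [0.0012 0.0035 0.0186] mean [0.577  0.1451]
[[409.99515   23.14357 ]
 [796.6435    16.803085]
 [801.45483  310.20264 ]
 [414.80646  316.54315 ]]
hook/tongue 66 [554.5 182. ] [ 65.5 200.2] 39.2 z [0.1516 0.1613 0.2297] mean [0.5979 0.1214]
grip 75 [436.4 -72.9] [ 33.3 319.7] 36.8 z [0.1595 0.1668 1.4487] mean [ 0.5077 -0.1705]
rim 219 [ 522.  -189.1] [70.5 99.8] 71.3 z [0.0363 0.0471 0.0539] mean [ 0.5224 -0.1872]
[[ 463.4028  -206.55624]
 [ 557.9514  -238.52927]
 [ 580.5477  -171.70883]
 [ 485.99915 -139.73581]]
body 291 [ 522.1 -188.9] [71.  99.8] 71.3 z [0.023  0.0452 0.0536] mean [ 0.5228 -0.1877]
[[ 463.4028  -206.55624]
 [ 557.9514  -238.52927]
 [ 580.7023  -171.2518 ]
 [ 486.1537  -139.27878]]
wire 56 [ 523.2 -186.6] [15.5 85.8] 72.9 z [0.1126 0.1206 0.1289] mean [ 0.5177 -0.1871]
sgrip 76 [ 418.5 -151.3] [ 32.6 431.9] 20.5 z [0.128  0.138  1.4487] mean [ 0.4753 -0.3066]
sbody 137 [ 489.  -342.6] [72.2 99.3] 54.1 z [0.0092 0.0168 0.0223] mean [ 0.4882 -0.337 ]
[[ 427.6094  -342.75732]
 [ 508.08005 -400.9746 ]
 [ 550.38196 -342.50293]
 [ 469.91135 -284.28564]]
```

```bash
cat >> h.py <<'E'
def ray(n,u,v,z):
    c=cams.get_calibration(n);K=c["K"];M=R.from_rotvec(np.ravel(c["rvec"])).as_matrix();t=np.ravel(c["tvec"])
    o=-M.T@t;d=M.T@np.array([(u-K[0,2])/K[0,0],(v-K[1,2])/K[1,1],1]);return o+d*(z-o[2])/d[2]
E
python3 - <<'E'
from h import *
P=np.load("top0P.npy");z=P[...,2];v,u=np.mgrid[:420,:560]
f=lambda a,b,zz:np.round(ray("top",205+a/3.45-.36,135+b/3.45-.36,zz)[:2],4)
print("hood back corners",f(125,35,.267),f(20,335,.267),"front",f(180,55,.267),"tray front corners",f(293,158,.022),f(213,411,.022))
print("grip top",f(138,128,.315))
yw=np.deg2rad(71.0);X=np.array([np.cos(yw),np.sin(yw)]);Y=np.array([-X[1],X[0]])
def fr(m,l):
    q=P[m];a=q[:,:2]@X;b=q[:,:2]@Y;pa=np.percentile(a,[3,50,97]);pb=np.percentile(b,[3,50,97])
    c=(pa[0]+pa[2])/2*X+(pb[0]+pb[2])/2*Y
    print(l,len(q),"x",np.round(pa,4),"y",np.round(pb,4),"c",np.round(c,4))
st=(u>205)&(u<295)&(v>140)&(v<258)
fr(st&(z>.26)&(z<.273),"hood");fr(st&(z>.305)&(z<.33),"kgrip");fr(st&(z>.27)&(z<.28),"carr");fr(st&(z>.015)&(z<.03),"rim")
fr(st&(z>.14)&(z<.24),"hook")
w=(u>340)&(u<382)&(v>198)&(v<242)
fr(w&(z>.15)&(z<.2),"grip");fr(w&(z>.11)&(z<.13),"wire");fr(w&(z>.035)&(z<.056),"rim")
print(f(565,270,.171),f(562,278,.171))
E
```

```text
hood back corners [0.7024 0.167 ] [0.4651 0.2471] front [0.6853 0.1236] tray front corners [0.6574 0.0338] [0.4211 0.1108]
grip top [0.6145 0.1521]
hood 1553 x [0.3138 0.363  0.3854] y [-0.5983 -0.4743 -0.3691] c [0.5712 0.1731]
kgrip 96 x [0.3322 0.3474 0.3613] y [-0.5379 -0.5278 -0.5191] c [0.6126 0.1558]
carr 433 x [0.2841 0.3444 0.3862] y [-0.6047 -0.5226 -0.3677] c [0.5688 0.1586]
rim 253 x [0.2442 0.2813 0.3789] y [-0.7113 -0.5089 -0.3613] c [0.6085 0.1199]
hook 66 x [0.2792 0.3109 0.3756] y [-0.5418 -0.5364 -0.3661] c [0.5358 0.1618]
grip 74 x [-0.0256 -0.0079  0.008 ] y [-0.5636 -0.5556 -0.5504] c [ 0.5238 -0.1897]
wire 54 x [-0.013  -0.0085 -0.0027] y [-0.595  -0.543  -0.5174] c [ 0.5233 -0.1885]
rim 219 x [-0.0436 -0.0044  0.0258] y [-0.6024 -0.5509 -0.511 ] c [ 0.5235 -0.1897]
[ 0.5242 -0.1895] [ 0.5175 -0.1867]
```

```bash
cat >> h.py <<'E'
O=np.array([.5803,.1956,0]);YW=np.deg2rad(71.4)
X=np.array([np.cos(YW),np.sin(YW),0]);Y=np.array([-X[1],X[0],0]);Z=np.array([0,0,1.])
def S(x,y,z): return O+x*X+y*Y+z*Z
def tool(tilt,yaw=0):
    t=np.deg2rad(tilt);A=R.from_rotvec([0,0,yaw]).as_matrix()
    return A@np.c_[np.cos(t)*X+np.sin(t)*Z,-Y,np.sin(t)*X-np.cos(t)*Z]
def go(p,M,n=None,grasp=False):
    "identical rows (screw) from the measured pose to TCP p (or grasp point), axes M"
    o=r.get_obs();A=R.from_euler("xyz",o["eef_rot"]).as_matrix()
    p=np.array(p)+(.019*M[:,2] if grasp else 0)
    d=A.T@(p-o["tcp_pos"]);w=R.from_matrix(A.T@M).as_rotvec()
    if n is None: n=int(np.ceil(max(np.linalg.norm(d)/.040,np.linalg.norm(w)/.12,1)))
    s=sum(R.from_rotvec(w*k/n).as_matrix() for k in range(n))
    s2=s
    print("n",n,"row",np.round(np.r_[np.linalg.solve(s2,d),w/n],4).tolist(),"total",np.round(d,4),np.round(w,3))
    a=o["tcp_pos"]-O; print(" now stand",np.round([a@X,a@Y,a[2]],4),"F",np.round(o["wrist_force"],1),"q",np.round(o["joint_positions"],2),"t",round(o["time"],2))
E
python3 - <<'E'
from h import *
go([.613,.156,.36],tool(0),24)
E
```

```text
n 24 row [0.0317, -0.0063, -0.0056, -0.0, -0.0, -0.0347] total [ 0.624  -0.4218 -0.1332] [-0.001 -0.001 -0.833]
 now stand [-0.7588  0.1348  0.2261] F [0.6 0.4 0.5] q [-1.3   0.34  1.52  0.    1.28 -0.15] t 0.1
```

```bash
A='[[0.032,-0.006,-0.006,0,0,-0.035],[0.032,-0.006,-0.006,0,0,-0.035],[0.032,-0.006,-0.006,0,0,-0.035],[0.032,-0.006,-0.006,0,0,-0.035],[0.032,-0.006,-0.006,0,0,-0.035],[0.032,-0.006,-0.006,0,0,-0.035],[0.032,-0.006,-0.006,0,0,-0.035],[0.032,-0.006,-0.006,0,0,-0.035]]' ; python3 steer.py '[[0.032,-0.006,-0.006,0,0,-0.035],[0.032,-0.006,-0.006,0,0,-0.035],[0.032,-0.006,-0.006,0,0,-0.035],[0.032,-0.006,-0.006,0,0,-0.035],[0.032,-0.006,-0.006,0,0,-0.035],[0.032,-0.006,-0.006,0,0,-0.035],[0.032,-0.006,-0.006,0,0,-0.035],[0.032,-0.006,-0.006,0,0,-0.035]]' 0.05; python3 steer.py '[[0.032,-0.006,-0.006,0,0,-0.035],[0.032,-0.006,-0.006,0,0,-0.035],[0.032,-0.006,-0.006,0,0,-0.035],[0.032,-0.006,-0.006,0,0,-0.035],[0.032,-0.006,-0.006,0,0,-0.035],[0.032,-0.006,-0.006,0,0,-0.035],[0.032,-0.006,-0.006,0,0,-0.035],[0.032,-0.006,-0.006,0,0,-0.035]]'
python3 -c "
from h import *
go([.613,.156,.36],tool(0))"
```

```text
time: 0.77
tcp_pos: [0.4066, -0.3082, 0.2746]
eef_rot: [-3.141, 0.0, 0.694]
wrist_force: [0.3, -0.5, -0.5]
width: 0.0505
gripper_force: 0.0
time: 1.43
tcp_pos: [0.5463, -0.0895, 0.3225]
eef_rot: [-3.141, 0.0, 0.975]
wrist_force: [1.2, 0.0, 0.2]
width: 0.0503
gripper_force: 0.0
n 7 row [0.0356, -0.0078, -0.0054, -0.0001, 0.0, -0.0388] total [ 0.2405 -0.0827 -0.0375] [-0.001  0.    -0.272]
 now stand [-0.281  -0.0587  0.3225] F [1.2 0.  0.2] q [-0.3   0.34  1.26 -0.    1.54  0.3 ] t 1.43
```

```bash
python3 steer.py '[[0.0356,-0.0078,-0.0054,0,0,-0.0388],[0.0356,-0.0078,-0.0054,0,0,-0.0388],[0.0356,-0.0078,-0.0054,0,0,-0.0388],[0.0356,-0.0078,-0.0054,0,0,-0.0388],[0.0356,-0.0078,-0.0054,0,0,-0.0388],[0.0356,-0.0078,-0.0054,0,0,-0.0388],[0.0356,-0.0078,-0.0054,0,0,-0.0388],[0,0,0,0,0,0]]'
python3 -c "
from h import *
go([.613,.156,.29],tool(0))
p,d=cams.camera('wrist');cv2.imwrite('pics/w1.png',p[:,:,::-1])
print({k:np.round(v,3).tolist() for k,v in cams.get_calibration('wrist').items()})"
```

```text
time: 2.1
tcp_pos: [0.6127, 0.1608, 0.3602]
eef_rot: [-3.141, -0.003, 1.253]
wrist_force: [0.2, -0.3, 0.3]
width: 0.0501
gripper_force: 0.0
n 2 row [-0.0023, 0.0009, 0.0351, -0.0004, -0.0013, 0.0033] total [-0.0047  0.0018  0.0702] [-0.001 -0.003  0.007]
 now stand [-0.0226 -0.0418  0.3602] F [ 0.2 -0.3  0.3] q [0.13 0.51 0.91 0.   1.73 0.45] t 2.1
{'K': [[325.192, 0.0, 277.723], [0.0, 325.192, 208.515], [0.0, 0.0, 1.0]], 'rvec': [-2.836, 0.46, 0.064], 'tvec': [-0.532, 0.261, 0.611]}
```

View pics/w1.png

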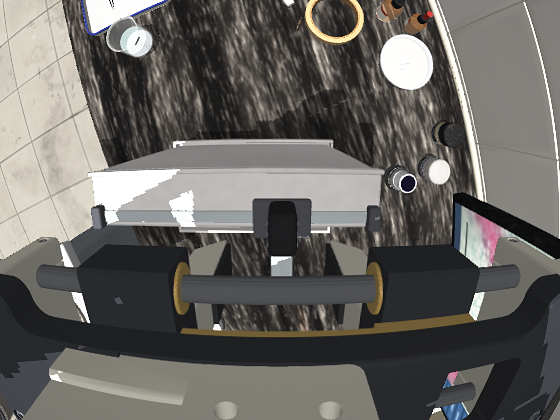

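Wrist view: the grip (282,230) lies centred between the fingers (228…332), and both hood stops are visible at (98,217) and (375,217). Descend and grip.

```bash
python3 steer.py '[[-0.002,0.001,0.035,0,0,0.003],[-0.002,0.001,0.035,0,0,0.003],[0,0,0,0,0,0]]'; python3 steer.py '[[0,0,0,0,0,0],[0,0,0,0,0,0],[0,0,0,0,0,0],[0,0,0,0,0,0],[0,0,0,0,0,0]]' 0.005 15
python3 -c "
from h import *
go(S(-.027,-.0435,.29),tool(0))"
```

```text
time: 2.4
tcp_pos: [0.6096, 0.1481, 0.2822]
eef_rot: [-3.128, 0.008, 1.237]
wrist_force: [-1.9, 0.2, -2.9]
width: 0.0501
gripper_force: 0.0
time: 2.82
tcp_pos: [0.6138, 0.15, 0.2923]
eef_rot: [3.139, -0.001, 1.238]
wrist_force: [-1.9, -0.7, 0.8]
width: 0.0213
gripper_force: 0.7
n 1 row [0.0055, -0.0029, 0.0023, 0.0025, -0.0013, -0.0079] total [ 0.0055 -0.0029  0.0023] [ 0.003 -0.001 -0.008]
 now stand [-0.0326 -0.0463  0.2923] F [-1.9 -0.7  0.8] q [0.12 0.51 1.08 0.   1.55 0.45] t 2.82
```

```bash
python3 steer.py '[[0,0,0,0,0,0],[0,-0.006,0,0,0,0],[0,-0.012,0,0,0,0],[0,-0.015,0,0,0,0],[0,-0.015,0,0,0,0],[0,-0.015,0,0,0,0],[0,-0.012,0,0,0,0],[0,-0.006,0,0,0,0]]'
python3 -c "
from h import *
go(S(-.027,.0665,.29),tool(0))"
```

```text
time: 3.48
tcp_pos: [0.5362, 0.1758, 0.2921]
eef_rot: [3.139, 0.001, 1.239]
wrist_force: [-0.2, -6.1, 6.0]
width: 0.0199
gripper_force: 15.0
n 1 row [0.0056, -0.031, 0.002, 0.003, 0.0008, -0.0075] total [ 0.0056 -0.031   0.002 ] [ 0.003  0.001 -0.008]
 now stand [-0.0329  0.0355  0.2921] F [-0.2 -6.1  6. ] q [ 0.18  0.37  1.3  -0.    1.47  0.51] t 3.48
```

```bash
python3 steer.py '[[0,-0.008,0,0,0,0],[0,-0.008,0,0,0,0],[0,-0.004,0,0,0,0],[0,-0.004,0,0,0,0]]'
python3 -c "
from h import *
go(S(-.027,.0665,.29),tool(0))";  python3 steer.py '[[0,-0.003,0,0,0,0],[0,-0.003,0,0,0,0]]'
python3 -c "
from h import *
go(S(-.027,.0665,.29),tool(0))"
```

```text
time: 3.82
tcp_pos: [0.5187, 0.1816, 0.2921]
eef_rot: [3.128, 0.0, 1.237]
wrist_force: [27.1, -13.9, -4.8]
width: 0.0201
gripper_force: 15.0
n 1 row [0.0058, -0.0126, 0.002, 0.0136, 0.0001, -0.0092] total [ 0.0058 -0.0126  0.002 ] [ 0.014  0.    -0.009]
 now stand [-0.0329  0.054   0.2921] F [ 27.1 -13.9  -4.8] q [ 0.2   0.34  1.35 -0.01  1.44  0.54] t 3.82
time: 3.98
tcp_pos: [0.5159, 0.1826, 0.292]
eef_rot: [3.123, -0.001, 1.235]
wrist_force: [26.8, -14.0, -3.7]
width: 0.0263
gripper_force: 15.0
n 1 row [0.0057, -0.0097, 0.0018, 0.0186, -0.0008, -0.0108] total [ 0.0057 -0.0097  0.0018] [ 0.019 -0.001 -0.011]
 now stand [-0.0328  0.0569  0.292 ] F [ 26.8 -14.   -3.7] q [ 0.21  0.33  1.36 -0.01  1.44  0.54] t 3.98
```

```bash
python3 steer.py '[[0,0.003,0,0,0,0],[0,0,0,0,0,0],[0,0,-0.01,0,0,0],[0,0,-0.03,0,0,0],[0,0,-0.035,0,0,0],[0,0,-0.02,0,0,0]]' 0.05 15
python3 -c "
from h import *
p,d=cams.camera('top');cv2.imwrite('pics/top1.png',p[:,:,::-1]);P=cloud('top',d);z=P[...,2];v,u=np.mgrid[:420,:560]
M=tool(40)
go(np.array([.5235,-.1895,.154])-.1*M[:,2],M,grasp=True)"
```

```text
time: 4.48
tcp_pos: [0.5111, 0.1858, 0.3896]
eef_rot: [3.139, -0.002, 1.239]
wrist_force: [0.7, 0.4, 0.7]
width: 0.0498
gripper_force: 0.0
n 12 row [-0.0373, 0.011, 0.0034, 0.0009, 0.0577, -0.0003] total [-0.4043  0.1321  0.1757] [ 0.01   0.693 -0.004]
 now stand [-0.0309  0.0617  0.3929] F [-3.  -0.3  2.1] q [0.21 0.31 1.13 0.   1.7  0.54] t 4.53
```

```bash
python3 steer.py '[[-0.037,0.011,0.003,0,0.058,0],[-0.037,0.011,0.003,0,0.058,0],[-0.037,0.011,0.003,0,0.058,0],[-0.037,0.011,0.003,0,0.058,0],[-0.037,0.011,0.003,0,0.058,0],[-0.037,0.011,0.003,0,0.058,0],[-0.037,0.011,0.003,0,0.058,0],[-0.037,0.011,0.003,0,0.058,0]]'
python3 -c "
from h import *
M=tool(40)
go(np.array([.5235,-.1895,.154])-.1*M[:,2],M,grasp=True)"
```

```text
time: 5.2
tcp_pos: [0.502, -0.1121, 0.3039]
eef_rot: [3.138, -0.467, 1.24]
wrist_force: [0.6, 0.8, 0.3]
width: 0.05
gripper_force: 0.0
n 4 row [-0.0368, 0.0114, 0.0032, 0.0018, 0.0578, -0.0011] total [-0.1452  0.0457  0.0254] [ 0.007  0.231 -0.004]
 now stand [-0.3166 -0.0239  0.3039] F [0.6 0.8 0.3] q [-0.65  0.3   1.47  0.44  1.53 -0.37] t 5.2
```

```bash
python3 -c "
from h import *
crop('pics/top1.png','pics/top1c.png',205,135,435,280,3.4)"
```

```text
(no output)
```

View pics/top1c.png

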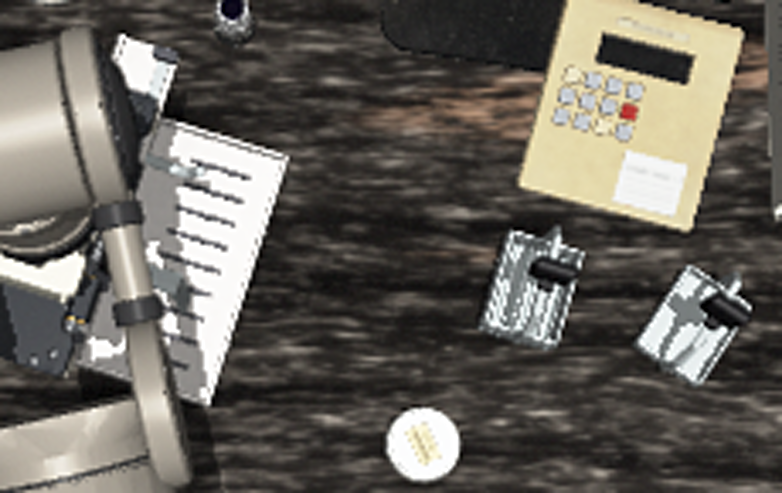

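The picture shows the hook now visible at (190,172), the arm hiding the keeper and the baskets undisturbed.

```bash
python3 steer.py '[[-0.037,0.0114,0.003,0,0.058,0],[-0.037,0.0114,0.003,0,0.058,0],[-0.037,0.0114,0.003,0,0.058,0],[-0.026,0.008,0.003,0,0.05,0],[-0.008,0.003,0,0,0.01,0],[0,0,0,0,0,0]]'
python3 - <<'E'
from h import *
M=tool(40)
go(np.array([.5235,-.1895,.154]),M,grasp=True)
p,d=cams.camera('top');cv2.imwrite('pics/top2.png',p[:,:,::-1]);P=cloud('top',d);z=P[...,2];v,u=np.mgrid[:420,:560]
st=(u>205)&(u<295)&(v>140)&(v<258)
def fr(m,l):
    q=P[m]-O;a=q@X;b=q@Y
    print(l,len(q),np.round(np.percentile(a,[3,50,97]),4),np.round(np.percentile(b,[3,50,97]),4))
fr(st&(z>.303)&(z<.33),"kgrip"); fr(st&(z>.14)&(z<.19),"hook")
p,d=cams.camera('wrist');cv2.imwrite('pics/w2.png',p[:,:,::-1])
E
```

```text
time: 5.7
tcp_pos: [0.5062, -0.2373, 0.2148]
eef_rot: [-3.136, -0.7, 1.233]
wrist_force: [0.4, 0.1, -0.7]
width: 0.0498
gripper_force: 0.0
n 3 row [-0.0001, 0.0003, 0.0327, 0.0012, -0.0008, -0.0035] total [-0.0004  0.0008  0.0982] [ 0.004 -0.002 -0.01 ]
 now stand [-0.4339 -0.0678  0.2148] F [ 0.4  0.1 -0.7] q [-0.9   0.58  1.38  0.57  1.6  -0.67] t 5.7
kgrip 99 [-0.043  -0.0284 -0.0133] [0.0457 0.0557 0.0644]
hook 69 [-0.0954 -0.0482  0.0015] [-0.0589 -0.0538  0.1166]
```

View pics/w2.png

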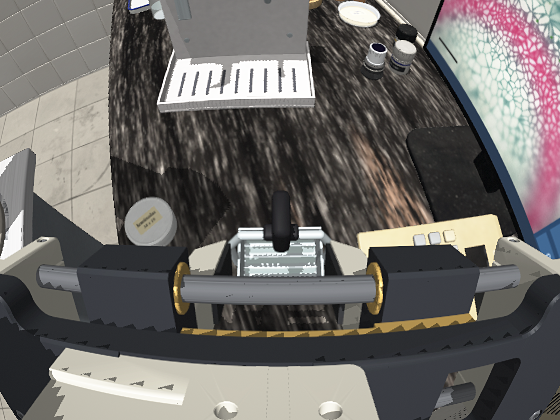

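Wrist view: the black grip (281,220) is centred between the fingers and the rim is level with the image, so yaw is aligned. The keeper measures y = +55 mm (was about −44, and it hit its stop), so it is open. Advance and grip.

```bash
python3 steer.py '[[0,0.001,0.033,0,0,-0.003],[0,0,0.033,0,0,-0.003],[0,0,0.02,0,0,-0.003],[0,0,0.009,0,0,0],[0,0,0.003,0,0,0],[0,0,0,0,0,0]]'
python3 -c "
from h import *
go(np.array([.5235,-.1895,.154]),tool(40),grasp=True)"
python3 steer.py '[[0,0,0,0,0,0],[0,0,0,0,0,0],[0,0,0,0,0,0],[0,0,0,0,0,0],[0,0,0,0,0,0],[0,0,0,0,0,0]]' 0.005 30
python3 -c "
from h import *
go(np.array([.5235,-.1895,.154]),tool(40),grasp=True)"
```

```text
time: 6.3
tcp_pos: [0.5289, -0.1758, 0.1435]
eef_rot: [3.131, -0.697, 1.254]
wrist_force: [-0.4, -0.2, 1.2]
width: 0.0497
gripper_force: 0.0
n 1 row [-0.0045, -0.0008, 0.0015, 0.0053, 0.0013, 0.0061] total [-0.0045 -0.0008  0.0015] [0.005 0.001 0.006]
 now stand [-0.3684 -0.0698  0.1435] F [-0.4 -0.2  1.2] q [-0.8   0.62  1.53  0.62  1.39 -0.72] t 6.3
time: 6.8
tcp_pos: [0.5283, -0.1771, 0.1421]
eef_rot: [3.134, -0.698, 1.25]
wrist_force: [0.5, 0.0, 1.1]
width: 0.0145
gripper_force: 0.4
n 1 row [-0.0025, -0.0006, 0.0013, 0.0056, 0.0003, 0.0029] total [-0.0025 -0.0006  0.0013] [0.006 0.    0.003]
 now stand [-0.3698 -0.0696  0.1421] F [0.5 0.  1.1] q [-0.81  0.62  1.53  0.62  1.39 -0.72] t 6.8
```

```bash
python3 steer.py '[[0,0,0,0,0,0],[0,0,0,0,0,0],[0.006,0,-0.008,0,0,0],[0.013,0,-0.015,0,0,0],[0.013,0,-0.015,0,0,0],[0.01,0,-0.012,0,0,0],[0.005,0,-0.006,0,0,0],[0,0,0,0,0,0]]' 0.005 40
python3 -c "
from h import *
go(S(-.17,-.056,.212),tool(40))"
```

```text
time: 7.47
tcp_pos: [0.5283, -0.1769, 0.2168]
eef_rot: [3.13, -0.696, 1.253]
wrist_force: [0.2, 0.1, -2.8]
width: 0.0137
gripper_force: 40.0
n 6 row [0.025, -0.0023, 0.022, 0.0012, 0.0003, 0.0009] total [ 0.1502 -0.0137  0.1317] [0.007 0.002 0.005]
 now stand [-0.3697 -0.0695  0.2168] F [ 0.2  0.1 -2.8] q [-0.81  0.54  1.46  0.61  1.52 -0.63] t 7.47
```

```bash
python3 steer.py '[[0.012,-0.001,0.01,0,0,0],[0.025,-0.002,0.022,0,0,0],[0.025,-0.002,0.022,0,0,0],[0.025,-0.003,0.022,0,0,0],[0.025,-0.003,0.022,0,0,0],[0.02,-0.002,0.018,0,0,0],[0.012,-0.001,0.011,0,0,0],[0.006,0,0.005,0,0,0]]'
python3 steer.py '[[0,0,0,0,0,0],[0,0,0,0,0,0]]'
python3 - <<'E'
from h import *
go(S(-.037,-.056,.212),tool(40))
for n in ('top','side'):
    p,d=cams.camera(n);cv2.imwrite(f'pics/{n}3.png',p[:,:,::-1]);np.save(f'{n}3P.npy',cloud(n,d))
crop('pics/top3.png','pics/top3c.png',205,130,365,250,4.8)
E
```

```text
time: 8.13
tcp_pos: [0.5775, 0.0207, 0.209]
eef_rot: [3.138, -0.699, 1.25]
wrist_force: [-0.6, 0.1, -2.0]
width: 0.0139
gripper_force: 40.0
time: 8.3
tcp_pos: [0.5782, 0.0173, 0.2095]
eef_rot: [3.135, -0.697, 1.25]
wrist_force: [-0.7, -0.8, -3.2]
width: 0.0139
gripper_force: 40.0
n 4 row [0.0258, 0.0003, 0.0208, 0.0009, 0.0002, 0.0007] total [0.1033 0.0011 0.0834] [0.004 0.001 0.003]
 now stand [-0.1697 -0.0548  0.2095] F [-0.7 -0.8 -3.2] q [-0.47  0.46  1.61  0.73  1.28 -0.44] t 8.3
```

View pics/top3c.png

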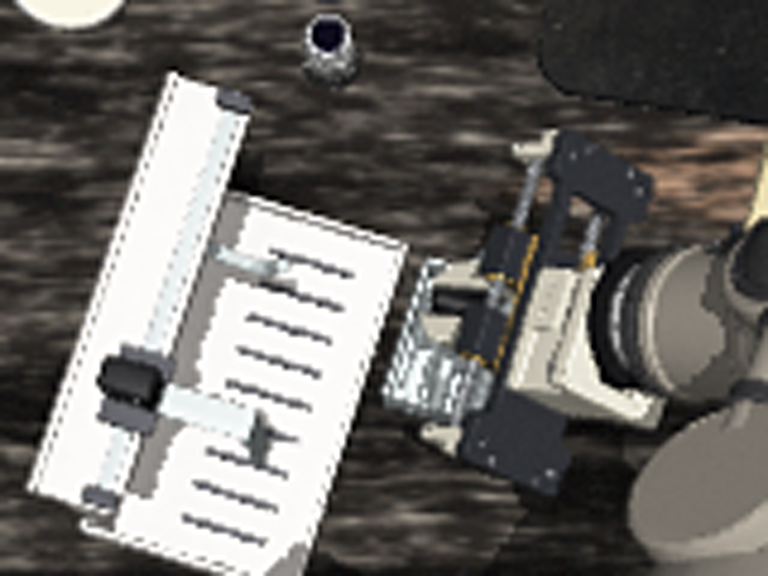

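Crop: the keeper is at its open end (130,385), tongue (265,440); the hook (220–290,265) is free. The basket is held level at (435,340). I check the hook and rim numerically.

Run:
```python
from h import *
P=np.load('top3P.npy')-O
Q=np.stack([P@X,P@Y,P[...,2]],-1)
def b(x0,x1,y0,y1,z0,z1,l):
    q=Q[(Q[...,0]>x0)&(Q[...,0]<x1)&(Q[...,1]>y0)&(Q[...,1]<y1)&(Q[...,2]>z0)&(Q[...,2]<z1)]
    print(l,len(q),np.round(np.percentile(q,[3,50,97],axis=0),4).tolist() if len(q) else '')
b(-.12,-.02,-.09,-.02,.13,.20,'hook');b(-.12,-.02,-.09,-.02,.165,.20,'tip')
b(-.14,-.06,.02,.09,.14,.33,'tongue/arm')
b(-.25,-.12,-.14,.02,.10,.13,'rim'); b(-.25,-.12,-.07,-.03,.215,.245,'grip top')
```

```text
hook 57 [[-0.0723, -0.0588, 0.151], [-0.0455, -0.0542, 0.1579], [-0.0235, -0.0505, 0.1771]]
tip 14 [[-0.0744, -0.0575, 0.1659], [-0.0673, -0.055, 0.1719], [-0.023, -0.0515, 0.1794]]
tongue/arm 123 [[-0.0956, 0.046, 0.1734], [-0.0846, 0.0549, 0.2725], [-0.0622, 0.063, 0.2779]]
rim 92 [[-0.2076, -0.0989, 0.1015], [-0.1574, -0.0342, 0.1147], [-0.1488, -0.0038, 0.1227]]
grip top 117 [[-0.1928, -0.0691, 0.2177], [-0.1765, -0.0524, 0.2348], [-0.1647, -0.0311, 0.2427]]
```

```bash
python3 steer.py '[[0.010,0,0.002,0,0,0],[0.015,0,0.012,0,0,0],[0.018,0,0.015,0,0,0],[0.018,0,0.015,0,0,0],[0.016,0,0.013,0,0,0],[0.012,0,0.010,0,0,0],[0.006,0,0.005,0,0,0],[0,0,0,0,0,0]]'
python3 -c "
from h import *
go(S(-.037,-.055,.2135),tool(40))"
```

```text
time: 9.07
tcp_pos: [0.6166, 0.1312, 0.2164]
eef_rot: [3.134, -0.698, 1.252]
wrist_force: [0.4, -0.4, -3.3]
width: 0.0137
gripper_force: 40.0
n 1 row [0.0077, 0.0, 0.0102, 0.0042, -0.0001, 0.0041] total [0.0077 0.     0.0102] [ 0.004 -0.     0.004]
 now stand [-0.0495 -0.0549  0.2164] F [ 0.4 -0.4 -3.3] q [-0.25  0.47  1.57  0.77  1.17 -0.27] t 9.07
```

```bash
python3 steer.py '[[0.006,0,0.005,0,0,0],[0.0036,0,0.003,0,0,0],[0,0,0,0,0,0],[-0.006,0,0.007,0,0,0],[-0.006,0,0.007,0,0,0],[-0.005,0,0.006,0,0,0],[-0.003,0,0.0035,0,0,0],[0,0,0,0,0,0]]'
python3 -c "
from h import *
go(S(-.037,-.055,.181),tool(40))
p,d=cams.camera('side');cv2.imwrite('pics/side4.png',p[:,:,::-1])
p,d=cams.camera('top');cv2.imwrite('pics/top4.png',p[:,:,::-1])
a=cv2.imread('pics/side4.png')[170:300,200:330];b=cv2.imread('pics/top4.png')[130:260,205:335]
cv2.imwrite('pics/c4.png',cv2.resize(np.hstack([a,b]),None,fx=3,fy=3,interpolation=cv2.INTER_CUBIC))
"
```

```text
time: 9.73
tcp_pos: [0.6216, 0.1431, 0.1888]
eef_rot: [3.131, -0.705, 1.252]
wrist_force: [-3.0, 5.4, 17.4]
width: 0.014
gripper_force: 40.0
n 1 row [-0.0054, -0.0009, 0.0057, 0.0067, -0.0068, 0.0045] total [-0.0054 -0.0009  0.0057] [ 0.007 -0.007  0.004]
 now stand [-0.0366 -0.0559  0.1888] F [-3.   5.4 17.4] q [-0.23  0.51  1.59  0.8   1.11 -0.31] t 9.73
```

View pics/c4.png

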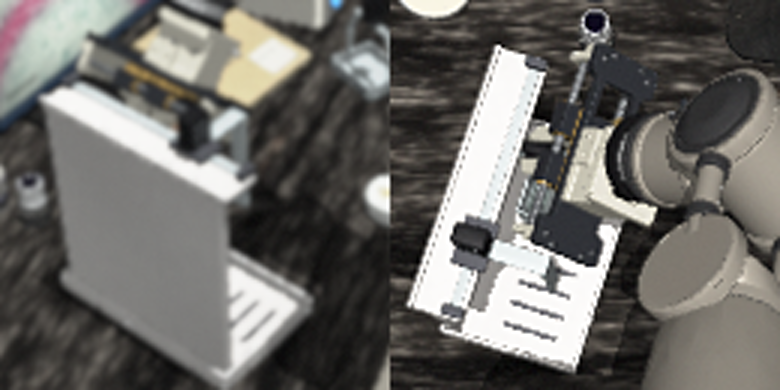

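Gripper in at the hook; the keeper's arm (right half, 510,250) is clear of the gripper body (570,240). 17 N upward with a +x push suggests that the wire rests on the slope before the valley; ease up, move in 6 mm and lower again.

```bash
python3 steer.py '[[0.002,0,-0.003,0,0,0],[0.002,0,-0.002,0,0,0],[0.0046,0,0.0039,0,0,0],[0,0,0,0,0,0]]'
python3 -c "
from h import *
go(S(-.031,-.055,.181),tool(40))"
python3 steer.py '[[-0.002,0,0.0025,0,0,0],[-0.002,0,0.0025,0,0,0],[-0.002,0,0.0025,0,0,0],[0,0,0,0,0,0]]'
python3 -c "
from h import *
go(S(-.031,-.055,.181),tool(40))"
```

```text
time: 10.17
tcp_pos: [0.6224, 0.1476, 0.1908]
eef_rot: [3.136, -0.698, 1.249]
wrist_force: [0.1, 1.9, -1.8]
width: 0.0137
gripper_force: 40.0
n 1 row [-0.0055, -0.0002, 0.0082, 0.0042, 0.0004, 0.0022] total [-0.0055 -0.0002  0.0082] [0.004 0.    0.002]
 now stand [-0.032  -0.0552  0.1908] F [ 0.1  1.9 -1.8] q [-0.22  0.51  1.58  0.79  1.11 -0.29] t 10.17
time: 10.5
tcp_pos: [0.6233, 0.1488, 0.1824]
eef_rot: [3.134, -0.701, 1.25]
wrist_force: [7.0, 10.7, -3.3]
width: 0.0143
gripper_force: 40.0
n 1 row [-0.0012, -0.0007, 0.0008, 0.0054, -0.0031, 0.003] total [-0.0012 -0.0007  0.0008] [ 0.005 -0.003  0.003]
 now stand [-0.0306 -0.0557  0.1824] F [ 7.  10.7 -3.3] q [-0.22  0.52  1.59  0.81  1.09 -0.31] t 10.5
```

```bash
python3 steer.py '[[0.003,0,0.0025,0,0,0],[0,0,0,0,0,0]]'
python3 -c "
from h import *
go(S(-.031,-.055,.181),tool(40))"
python3 steer.py '[[-0.001,0,0.0015,0,0,0],[-0.001,0,0.0015,0,0,0],[0,0,0,0,0,0]]'
python3 -c "
from h import *
go(S(-.031,-.055,.181),tool(40))"
```

```text
time: 10.67
tcp_pos: [0.6236, 0.1514, 0.1812]
eef_rot: [3.135, -0.697, 1.25]
wrist_force: [1.4, -0.6, -2.6]
width: 0.0136
gripper_force: 40.0
n 1 row [-0.0023, -0.0001, -0.0017, 0.0038, 0.0009, 0.0029] total [-0.0023 -0.0001 -0.0017] [0.004 0.001 0.003]
 now stand [-0.0281 -0.0551  0.1812] F [ 1.4 -0.6 -2.6] q [-0.21  0.52  1.59  0.8   1.09 -0.3 ] t 10.67
time: 10.92
tcp_pos: [0.624, 0.1515, 0.1782]
eef_rot: [3.135, -0.698, 1.25]
wrist_force: [1.3, 2.1, -2.1]
width: 0.0137
gripper_force: 40.0
n 1 row [-0.0006, -0.0005, -0.0041, 0.0049, -0.0002, 0.0026] total [-0.0006 -0.0005 -0.0041] [ 0.005 -0.     0.003]
 now stand [-0.0279 -0.0555  0.1782] F [ 1.3  2.1 -2.1] q [-0.21  0.53  1.6   0.81  1.08 -0.31] t 10.92
```

```bash
python3 steer.py '[[-0.001,0,0.0013,0,0,0],[-0.001,0,0.0013,0,0,0],[0,0,0,0,0,0]]'
python3 -c "
from h import *
go(S(-.028,-.055,.178),tool(40))
p,d=cams.camera('wrist');cv2.imwrite('pics/w5.png',p[:,:,::-1])"
```

```text
time: 11.17
tcp_pos: [0.6242, 0.1517, 0.1777]
eef_rot: [3.132, -0.7, 1.252]
wrist_force: [-6.7, -2.5, 13.6]
width: 0.0139
gripper_force: 40.0
n 1 row [-0.0001, -0.0006, -0.0005, 0.0059, -0.0023, 0.0047] total [-0.0001 -0.0006 -0.0005] [ 0.006 -0.002  0.005]
 now stand [-0.0276 -0.0556  0.1777] F [-6.7 -2.5 13.6] q [-0.21  0.53  1.6   0.81  1.08 -0.31] t 11.17
```

View pics/w5.png

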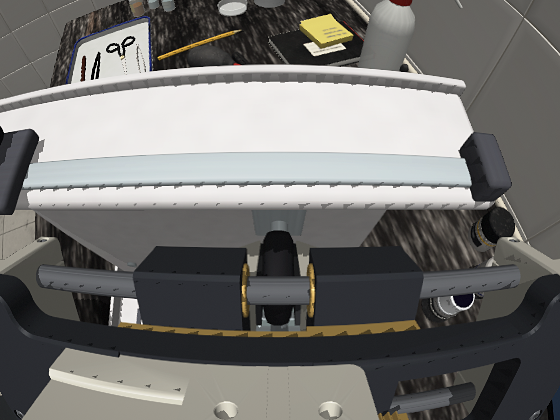

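```bash
python3 steer.py '[[0.0006,0,-0.0008,0,0,0],[0,0,0,0,0,0],[0,0,0,0,0,0]]'; python3 steer.py '[[0,0,0,0,0,0],[0,0,0,0,0,0],[0,0,0,0,0,0],[0,0,0,0,0,0]]' 0.05
python3 -c "
from h import *
go(S(-.028,-.055,.178),tool(40))"
python3 steer.py '[[0,0,-0.005,0,0,0],[0,0,-0.012,0,0,0],[0,0,-0.02,0,0,0],[0,0,-0.03,0,0,0],[0,0,-0.035,0,0,0],[0,0,-0.035,0,0,0],[0,0,-0.02,0,0,0],[0,0,0,0,0,0]]'
python3 -c "
from h import *
p,d=cams.camera('wrist');cv2.imwrite('pics/w6.png',p[:,:,::-1])
M=tool(0);go(S(-.028,.055,.37),M)"
```

```text
time: 11.47
tcp_pos: [0.6242, 0.1516, 0.1778]
eef_rot: [3.132, -0.699, 1.252]
wrist_force: [-3.3, -0.6, 7.7]
width: 0.0138
gripper_force: 40.0
time: 11.8
tcp_pos: [0.624, 0.1513, 0.1759]
eef_rot: [3.134, -0.697, 1.25]
wrist_force: [-0.2, -0.3, 0.2]
width: 0.0359
gripper_force: 0.0
n 1 row [0.0014, -0.0005, -0.0016, 0.005, 0.0007, 0.0029] total [ 0.0014 -0.0005 -0.0016] [0.005 0.001 0.003]
 now stand [-0.0281 -0.0556  0.1759] F [-0.2 -0.3  0.2] q [-0.21  0.53  1.6   0.81  1.08 -0.31] t 11.8
time: 12.47
tcp_pos: [0.592, 0.0528, 0.301]
eef_rot: [3.124, -0.697, 1.253]
wrist_force: [0.1, 0.3, -1.1]
width: 0.0502
gripper_force: 0.0
n 6 row [0.0208, -0.0184, -0.0043, 0.0019, -0.1162, 0.0001] total [ 0.1247 -0.1104  0.0101] [ 0.011 -0.697  0.   ]
 now stand [-0.1305 -0.0558  0.2988] F [-0.2  0.3 -0.1] q [-0.4   0.37  1.48  0.71  1.39 -0.25] t 12.52
```

View pics/w6.png

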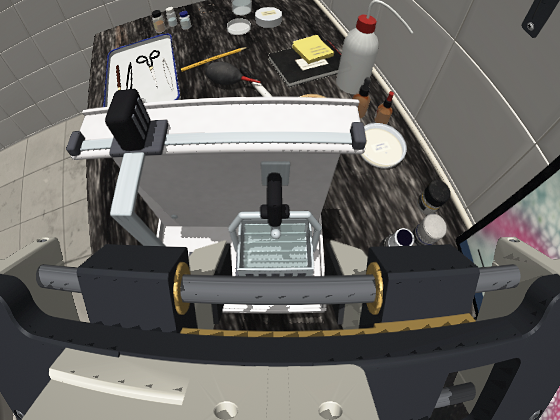

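Wrist view: the basket hangs level (275,245), with the hook tip's ball (275,233) in front of the wire below the grip; the keeper is at (128,120), open. Now back over the keeper.

```bash
python3 -c "
from h import *
go(S(-.12,0,.40),tool(0),7)"
```

```text
n 7 row [0.0071, -0.0079, -0.0131, 0.0016, -0.0996, 0.0001] total [ 0.0732 -0.0548 -0.0714] [ 0.011 -0.697  0.   ]
 now stand [-0.1305 -0.0558  0.2988] F [-0.2  0.3 -0.1] q [-0.4   0.37  1.48  0.71  1.39 -0.25] t 12.52
```

```bash
python3 steer.py '[[0.007,-0.008,-0.013,0.0016,-0.0996,0],[0.007,-0.008,-0.013,0.0016,-0.0996,0],[0.007,-0.008,-0.013,0.0016,-0.0996,0],[0.007,-0.008,-0.013,0.0016,-0.0996,0],[0.007,-0.008,-0.013,0.0016,-0.0996,0],[0.007,-0.008,-0.013,0.0016,-0.0996,0],[0.007,-0.008,-0.013,0.0016,-0.0996,0],[0,0,0,0,0,0]]'
python3 -c "
from h import *
go(S(-.028,.055,.36),tool(0))"
```

```text
time: 13.18
tcp_pos: [0.5407, 0.0873, 0.3993]
eef_rot: [-3.14, 0.001, 1.255]
wrist_force: [-0.1, 1.3, 0.1]
width: 0.0502
gripper_force: 0.0
n 3 row [0.0292, -0.0172, 0.0131, -0.0005, 0.0004, 0.003] total [ 0.0878 -0.0512  0.0393] [-0.002  0.001  0.009]
 now stand [-0.1153  0.0029  0.3993] F [-0.1  1.3  0.1] q [ 0.02  0.32  1.09 -0.    1.73  0.34] t 13.18
```

```bash
python3 steer.py '[[0.028,-0.016,0.004,0,0,0.003],[0.03,-0.018,0.010,0,0,0.003],[0.022,-0.013,0.015,0,0,0.003],[0.008,-0.004,0.01,0,0,0],[0,0,0,0,0,0],[0,0,0,0,0,0]]'
python3 -c "
from h import *
go(S(-.028,.055,.29),tool(0))"
```

```text
time: 13.68
tcp_pos: [0.5203, 0.1823, 0.3573]
eef_rot: [-3.135, 0.001, 1.241]
wrist_force: [-0.0, -0.4, 0.4]
width: 0.05
gripper_force: 0.0
n 2 row [0.0019, -0.001, 0.0337, -0.0033, 0.0003, -0.0027] total [ 0.0038 -0.002   0.0674] [-0.007  0.001 -0.005]
 now stand [-0.0318  0.0526  0.3573] F [-0.  -0.4  0.4] q [0.2  0.33 1.18 0.   1.63 0.53] t 13.68
```

```bash
python3 steer.py '[[0.002,-0.002,0.02,0,0,0],[0.001,0,0.025,0,0,0],[0,0,0.015,0,0,0],[0,0,0.006,0,0,0],[0,0,0,0,0,0]]'; python3 steer.py '[[0,0,0,0,0,0],[0,0,0,0,0,0],[0,0,0,0,0,0],[0,0,0,0,0,0],[0,0,0,0,0,0],[0,0,0,0,0,0]]' 0.005 15
python3 steer.py '[[0,0.006,0,0,0,0],[0,0.012,0,0,0,0],[0,0.015,0,0,0,0],[0,0.015,0,0,0,0],[0,0.015,0,0,0,0],[0,0.012,0,0,0,0],[0,0.008,0,0,0,0],[0,0.005,0,0,0,0]]'
python3 -c "
from h import *
go(S(-.028,-.055,.29),tool(0))"
```

```text
time: 14.1
tcp_pos: [0.5195, 0.185, 0.2917]
eef_rot: [-3.135, 0.0, 1.238]
wrist_force: [-0.2, 0.0, 0.4]
width: 0.0497
gripper_force: 0.0
time: 14.6
tcp_pos: [0.5204, 0.1862, 0.2932]
eef_rot: [-3.14, -0.001, 1.24]
wrist_force: [4.0, -1.1, -0.2]
width: 0.0199
gripper_force: 15.0
time: 15.27
tcp_pos: [0.6037, 0.1585, 0.2932]
eef_rot: [-3.138, -0.003, 1.241]
wrist_force: [-1.2, 3.4, 5.3]
width: 0.0198
gripper_force: 15.0
n 1 row [-0.0002, 0.021, 0.0031, -0.0034, -0.0032, -0.0055] total [-0.0002  0.021   0.0031] [-0.003 -0.003 -0.006]
 now stand [-0.0277 -0.034   0.2932] F [-1.2  3.4  5.3] q [0.13 0.5  1.1  0.   1.55 0.46] t 15.27
```

```bash
python3 steer.py '[[0,0.005,0,0,0,0],[0,0.005,0,0,0,0],[0,0.005,0,0,0,0],[0,0.003,0,0,0,0],[0,0.003,0,0,0,0]]'; python3 steer.py '[[0,0.003,0,0,0,0],[0,0.003,0,0,0,0]]'
python3 -c "
from h import *
go(S(-.028,-.055,.29),tool(0))"
```

```text
time: 15.68
tcp_pos: [0.6229, 0.1522, 0.2932]
eef_rot: [-3.138, -0.003, 1.241]
wrist_force: [-1.6, 4.1, 4.7]
width: 0.02
gripper_force: 15.0
time: 15.85
tcp_pos: [0.625, 0.1515, 0.2931]
eef_rot: [-3.129, -0.002, 1.242]
wrist_force: [-22.4, 9.6, 12.3]
width: 0.0198
gripper_force: 15.0
n 1 row [-0.0005, -0.0014, 0.0031, -0.0125, -0.0021, -0.0037] total [-0.0005 -0.0014  0.0031] [-0.013 -0.002 -0.004]
 now stand [-0.0275 -0.0564  0.2931] F [-22.4   9.6  12.3] q [0.12 0.54 1.02 0.01 1.59 0.44] t 15.85
```

Stop reached where expected (110 mm from the open stop). Release and retreat, then check.

```bash
python3 steer.py '[[0,0,0,0,0,0],[0,0,0,0,0,0],[0,0,0,0,0,0],[0,0,-0.01,0,0,0],[0,0,-0.03,0,0,0],[0,0,-0.035,0,0,0],[-0.01,-0.01,-0.03,0,0,0],[-0.02,-0.02,-0.02,0,0,0]]' 0.05
python3 steer.py '[[-0.035,-0.02,0,0,0,0],[-0.035,-0.02,0,0,0,0],[-0.035,-0.02,0,0,0,0],[-0.035,-0.02,0,0,0,0],[-0.035,-0.02,0,0,0,0],[-0.035,-0.02,0,0,0,0],[-0.02,-0.01,0,0,0,0],[0,0,0,0,0,0]]'
python3 - <<'E'
from h import *
p,d=cams.camera('top');cv2.imwrite('pics/top7.png',p[:,:,::-1]);P=cloud('top',d)-O
w,_=cams.camera('wrist')
Q=np.stack([P@X,P@Y,P[...,2]],-1)
def b(x0,x1,y0,y1,z0,z1,l):
    q=Q[(Q[...,0]>x0)&(Q[...,0]<x1)&(Q[...,1]>y0)&(Q[...,1]<y1)&(Q[...,2]>z0)&(Q[...,2]<z1)]
    print(l,len(q),np.round(np.percentile(q,[3,50,97],axis=0),4).tolist() if len(q) else '')
b(-.06,.02,-.1,.1,.303,.33,'kgrip');b(-.12,-.04,-.12,.02,.07,.1,'rim')
a=p[130:280,205:435,::-1];a=cv2.resize(a,(560,365),interpolation=cv2.INTER_CUBIC)
cv2.imwrite('pics/c7.png',cv2.resize(np.vstack([a,w[:260,:,::-1]]),None,fx=.95,fy=.95))
E
```

```text
time: 16.52
tcp_pos: [0.5919, 0.1305, 0.4193]
eef_rot: [-3.14, -0.002, 1.241]
wrist_force: [0.6, 0.1, 1.5]
width: 0.0502
gripper_force: 0.0
time: 17.18
tcp_pos: [0.3903, -0.0473, 0.4193]
eef_rot: [-3.14, 0.001, 1.236]
wrist_force: [1.9, 0.9, 1.0]
width: 0.0499
gripper_force: 0.0
kgrip 100 [[-0.0424, -0.065, 0.3056], [-0.0277, -0.0543, 0.3122], [-0.0133, -0.045, 0.3167]]
rim 216 [[-0.0894, -0.0979, 0.0711], [-0.0708, -0.043, 0.0839], [-0.0414, -0.0094, 0.0964]]
```

View pics/c7.png

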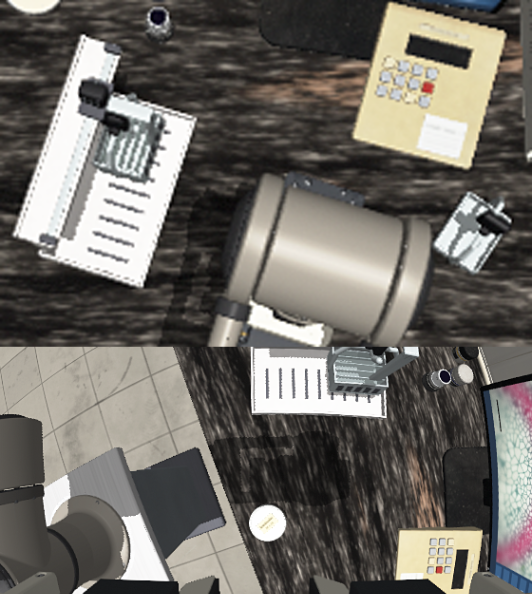

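The keeper is back at y −55 mm, closed. The basket hangs level behind the tongue (crop 125,145), and the tin and shallow basket are unmoved. Hand in.

```bash
python3 -c "
from workcell import r, cams, workorder
print(workorder.hand_in())"
```

```text
the job is handed in; nothing more can be done
None
```

The keeper was opened to its stop, the deep basket hangs upright on the hook, the keeper is closed again at its stop, and the job was handed in at about 17 s; the shallow basket and tin stand where they were, and the arm never went near the beaker, which I did not check at the end.

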